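# Push the food tub home into the corner stop

## Task

Push the lidded food tub along the worktable until it sits fully home in the corner of the L-shaped steel stop: one long side flat against the long rail and one short end against the short rail. Only push it with the fingers, keeping it standing on the table all the way: do not pick it up or tip it. Leave everything else where it stands.

Things in the scene. Friction and masses are not known exactly. Their poses are not given: they have to be found in the camera images.
- food_tub: rectangular clear food tub, flat lid fixed on it, 0.2-0.4 kg. The lid is widest: 100 mm along own x, 124 mm along own y, its edge 48-57 mm above the table; walls below lie 4-8 mm further in. Origin: centre of the underside, 2 mm below the table top; z up. Its y starts within 30 degrees of the long rail. Home: origin 50 mm from the long, 62 mm from the short rail's face
- corner_stop: fixed L-shaped steel fence, rails 69 mm tall, 4 mm thick, on the table. Origin: inner corner, on the table top (z = 0). Long rail: inner face is the plane x = 0, runs 240 mm to -y. Short rail: inner face is y = 0, runs 110 mm to -x. The tub belongs at -x, -y. A 3 mm base flange, 22 mm wide, lies outside only
- soup_tin: bystander: small tin, 58 mm across, 72 mm tall, to the right of the long rail's free end; origin at the centre of its underside
- spice_jar: bystander: spice jar, 41 mm across, 105 mm tall, outside the short rail (to its left); origin at the centre of its underside
- spoon: bystander: steel tablespoon lying near the table's front edge, 199 mm along its y, 39 mm wide, 8 mm tall; origin at the middle of its underside
- mug: bystander: mug 117x91x101 mm on the table to the right; origin at the centre of its underside
- yogurt_tub: bystander: small dairy tub, 72 mm across, 71 mm tall, on the table to the right; origin at the centre of its underside
- can: bystander: paper can 71 mm across, 102 mm tall, on the table at the front right; origin at the centre of its underside
Mind the look-alikes: they are no part of the job. What is shaped like the food_tub but yellow is not meant.

How it is judged:
By the outcome, as a careful person would: the job done as asked, in the order asked, and still so for the second after the job is handed in, with the robot touching nothing.
It also fails if it takes over 61 s, if anything falls off the work surface, if the arm or the gripper's body presses on something with over 40 N, if the wrist force passes 120 N, or if a joint passes its speed limit or range.

## Robot

A 7-joint arm with a two-finger parallel gripper is mounted at the origin on a cart in front of the work surface, level with it; the furniture and walls round the work are solid. World frame = base frame: x ahead of the robot, y to its left, z up, the work surface at z = 0. Lengths are in m, angles in rad, forces in N, time in s.
With the tool pointing down it reaches from about 0.4 to 0.85 m from the base axis. Payload 10.4 kg.
Tool frame: the origin (TCP) lies midway between the tips of the shut fingers; the grasp point (between the pads) lies 19 mm behind it; z points along the fingers, y is the line along which they close (so a half turn about z gives the same grasp; the last joint's range is limited). The gripper opens to 85 mm and grips with 20 to 120 N. Pads are 22 mm wide; open, the fingers measure 114 mm over their backs; the gripper's body (76 mm by 85 mm) begins 54 mm behind the grasp point. The pads swing forward as they close: fully open they stand 13 mm farther back than shut.
Start: joints at [1.281, 0.332, -0.065, 1.46, 0.022, 1.35, -0.088], TCP at [0.165, -0.603, 0.231] pointing down, gripper open.
Joint ranges: [-2.6, 2.6], [-0.5, 2.12], [-1.47, 1.34], [0.16, 2.42], [-1.27, 4.41], [0.06, 2.06], [-2.6, 2.6]. Speed limits (rad/s): [2.22, 2.22, 2.79, 2.79, 3.14, 3.14, 3.14].

## Interface

Orientations are given as a 3x3 rotation matrix whose columns are the frame's x, y, z axes.
In Python, from cell import arm gives the robot as it stands. The module is installed in compiled form; this text tells all that it offers.
- The arm moves only by the tool step_arm, never from a script. Its argument "series" is a list that holds one entry, the list of rows, each a list of 5 numbers: the finger opening in mm, from 0 to 85.4, then the shift along the world's x, y, z in mm, then the turn about the world's z in rad. A call has 1 to 5 rows; each row shifts and turns the commanded pose from where the row before left it; what a row does not reach is not made up. A row lasts 1/10 s, in which the tool goes at most 50 mm and 8.59 degrees, less where a joint would pass 70% of its speed; a pose out of reach is approached as far as the arm can. A call with a gripper value outside its range is refused whole. The fingers move at their own pace and stop on an object; "newtons" is the grip in N (left out, the last holds). Time passes only in rows, so rows that do not move let the fingers close. It gives the time, the measured TCP pose, the force, the opening and the grip force at its end, in the units of the state.
- arm.read_state(): the state, without advancing time (a new reading comes with each control period).
- arm.camera(name): name is "scene" or "side" or "wrist"; returns (picture, depth): 400x640x3 uint8, red, green, blue; 400x640 float32, m along the optical axis (not along the pixel's ray), 0 where there is no reading.
- arm.camera_params(name): a dict with "fx", "fy", "cx", "cy" (pixels), "R" (3x3) and "t" (3): a world point X has camera coordinates R X + t. Camera axes: x right, y down, z forward; pixel columns grow to the right and rows downward; lengths in m; the calibration is good to about 2 mm. A picture is of the moment at which its call begins: read the wrist's pose just before it. camera_params takes no time and is no camera call; for the wrist camera it gives the pose at the moment of the call.
- arm.close_job(): hands the job in; it is judged then, once.
The state is a dict: "t": time; "joint_pos": joint angles; "dq": joint speeds; "effort": joint torques, N m; "eef_pos": TCP position; "tcp_rot": TCP orientation; "contact_force": force on the tool from outside, world axes, zero at the start; "ft_torque": the same for the moment, N m; "opening": finger opening in m; "gripper_force": force on a finger pad.
Only numpy, scipy, OpenCV 4.12 (cv2) and the standard library are available. Lean on these libraries where they do the work, as an engineer would, in place of code of your own. Each camera call takes 0.05 s, during which the arm holds its last target. There are 200 camera calls.

## Working session

There is one attempt and no reset: what is moved stays moved. The work goes in short steps, Python scripts to look and compute and a tool call to move; the robot and the scene stay as the last step left them, time stands still between calls to the robot, and variables do not carry over. Pictures are saved under pics/ and viewed, at most 10 in all, crops included, and the job is handed in when it is done.

Besides the shell and the picture viewer there is one more tool, called as name([rows], argument=value, ...), one row to a line, values as JSON. step_arm: Moves the arm, as the interface text tells. Its arguments: {"type":"object","properties":{"series":{"type":"array","items":{"type":"array","items":{"type":"array","items":{"type":"number"}}}},"newtons":{"type":"number"}},"required":["series"]}

```bash
mkdir -p pics; python3 - <<'E'
from cell import arm
import cv2,numpy as np
for n in("scene","side"):
    p,d=arm.camera(n);cv2.imwrite(f"pics/{n}0.png",p[...,::-1]);np.savez(f"{n}0.npz",p=p,d=d,**arm.camera_params(n))
    k=arm.camera_params(n);print(n,k)
print(arm.read_state())
E
```

```text
scene {'fx': 389.4971200429001, 'fy': 389.4971200429001, 'cx': 319.6371227930872, 'cy': 196.28177052216512, 'R': array([[-0.82185479, -0.56947935, -0.01574744],
       [-0.26171286,  0.40195963, -0.8774593 ],
       [ 0.50602479, -0.71702282, -0.47939252]]), 't': array([0.40100324, 0.15783011, 0.89919788])}
side {'fx': 379.82359254076, 'fy': 379.82359254076, 'cx': 319.75363585998974, 'cy': 200.49446079221985, 'R': array([[-0.90759939, -0.41922182, -0.02272488],
       [-0.21509175,  0.51078583, -0.83236613],
       [ 0.36055359, -0.75056706, -0.55376006]]), 't': array([0.48608428, 0.14034701, 0.79122443])}
{'t': 0.1, 'joint_pos': array([ 1.28143621,  0.33280484, -0.06467586,  1.46084024,  0.02157585,
        1.34989542, -0.08851368]), 'dq': array([-9.31553841e-04, -9.78195771e-04,  5.15546703e-04, -2.25896768e-03,
        1.37135478e-03, -6.85211693e-05, -1.50396085e-03]), 'effort': array([ 1.88841572e-03, -6.26748133e+01,  4.93020017e-02, -3.92429709e+01,
        1.63798785e-02,  6.89832552e-03, -4.76155674e-05]), 'eef_pos': array([ 0.16465984, -0.60258042,  0.23060597]), 'tcp_rot': array([[ 9.64636057e-01,  2.63585167e-01, -3.69218597e-04],
       [ 2.63585422e-01, -9.64635314e-01,  1.19817272e-03],
       [-4.03407417e-05, -1.25312125e-03, -9.99999214e-01]]), 'contact_force': array([ 0.63679584, -0.36177131,  0.12543375]), 'ft_torque': array([0.03209035, 0.00756193, 0.00154338]), 'gripper_force': 0.0, 'opening': 0.0849735433023159}
```

View pics/scene0.png

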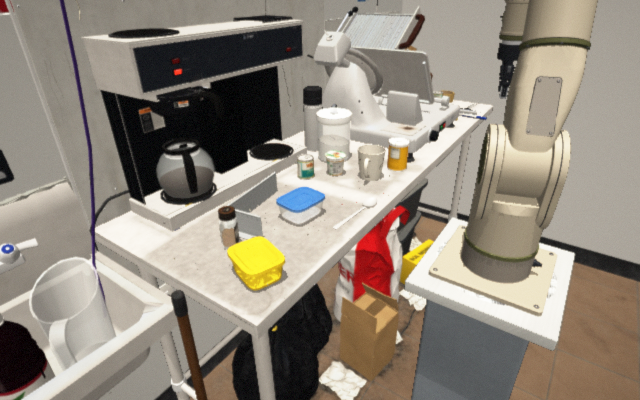

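View pics/side0.png

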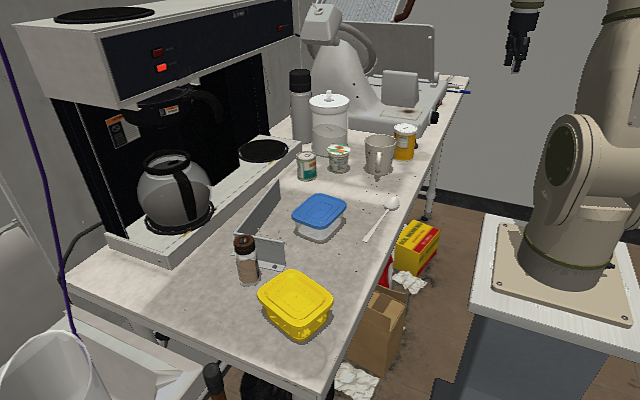

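The candidates are the blue-lidded clear tub at scene (300,199) / side (320,208) and the all-yellow look-alike at scene (257,258) / side (295,303). The blue one is meant, since yellow is excluded. The L-stop is left of it, at side (262,225). I'll confirm this in a crop and measure.

```bash
cat > h.py <<'E'
import numpy as np,cv2
def load(n):
    z=np.load(n+".npz");return z
def cloud(z):
    d=z['d'];v,u=np.mgrid[:400,:640]
    c=np.stack([(u-z['cx'])/z['fx']*d,(v-z['cy'])/z['fy']*d,d],-1)
    return (c-z['t'])@z['R']
def cast(z,uv,h):
    uv=np.atleast_2d(uv).astype(float)
    r=np.c_[(uv[:,0]-z['cx'])/z['fx'],(uv[:,1]-z['cy'])/z['fy'],np.ones(len(uv))]@z['R']
    o=-z['R'].T@z['t'];return o+r*((h-o[2])/r[:,2])[:,None]
def blue(z):
    h=cv2.cvtColor(z['p'],cv2.COLOR_RGB2HSV);m=cv2.inRange(h,(95,110,60),(125,255,255))
    cs,_=cv2.findContours(m,cv2.RETR_EXTERNAL,cv2.CHAIN_APPROX_NONE)
    return max(cs,key=cv2.contourArea)
def tub(z,hh=.052):
    c=blue(z)[:,0];P=cast(z,c,hh)[:,:2]
    return cv2.minAreaRect((P*1000).astype(np.float32))
E
python3 - <<'E'
from h import *
for n in("scene0","side0"):
    z=load(n);P=cloud(z);c=blue(z);m=np.zeros((400,640),np.uint8);cv2.drawContours(m,[c],-1,1,-1)
    q=P[(m>0)&(z['d']>0)];print(n,cv2.boundingRect(c),"lid z",np.percentile(q[:,2],[5,50,95]),tub(z),tub(z,.057))
    # stop points
    x0,y0,x1,y1=(235,165,290,245) if n=="scene0" else (230,175,290,275)
    s=P[y0:y1,x0:x1].reshape(-1,3);
    s=s[(s[:,2]>.015)&(s[:,2]<.09)];print(len(s),s.min(0),s.max(0))
    top=np.zeros((500,500,3),np.uint8)
    a=P[(z['d']>0)&(P[...,2]>.012)&(P[...,2]<.12)];co=z['p'][(z['d']>0)&(P[...,2]>.012)&(P[...,2]<.12)]
    print("ctr",q.mean(0))
    if n=="side0":
        cc=q.mean(0)
        u=((a[:,:2]-cc[:2])*700+250).astype(int);k=((u>=0)&(u<500)).all(1);top[u[k,1],u[k,0]]=co[k][:,::-1]
        crop=cv2.resize(z['p'][160:310,220:360,::-1],(467,500),interpolation=cv2.INTER_CUBIC)
        cv2.imwrite("pics/top.png",np.hstack([crop[:, :300],top]) if 0 else np.hstack([cv2.resize(crop,(300,321)).copy() if 0 else cv2.resize(crop,(300,500)),top]))
E
```

```text
scene0 (277, 187, 48, 25) lid z [0.04910219 0.05167003 0.05617202] ((507.4425964355469, 65.27586364746094), (126.43085479736328, 101.74522399902344), 82.85387420654297) ((501.7962951660156, 72.38058471679688), (125.2242431640625, 100.77413177490234), 82.85401916503906)
2545 [ 0.42815882 -0.14380662  0.01502388] [0.799382   0.32427731 0.08545673]
ctr [0.50602252 0.06775958 0.05227274]
side0 (292, 193, 54, 36) lid z [0.04927212 0.05194897 0.05653312] ((505.96728515625, 65.3026351928711), (130.34317016601562, 102.45259094238281), 82.19599151611328) ((502.8555603027344, 71.72905731201172), (129.07528686523438, 101.45599365234375), 82.19596862792969)
3033 [ 0.46709013 -0.08431026  0.01505644] [0.79299041 0.30380902 0.08989702]
ctr [0.50458781 0.069092   0.05259512]
```

View pics/top.png

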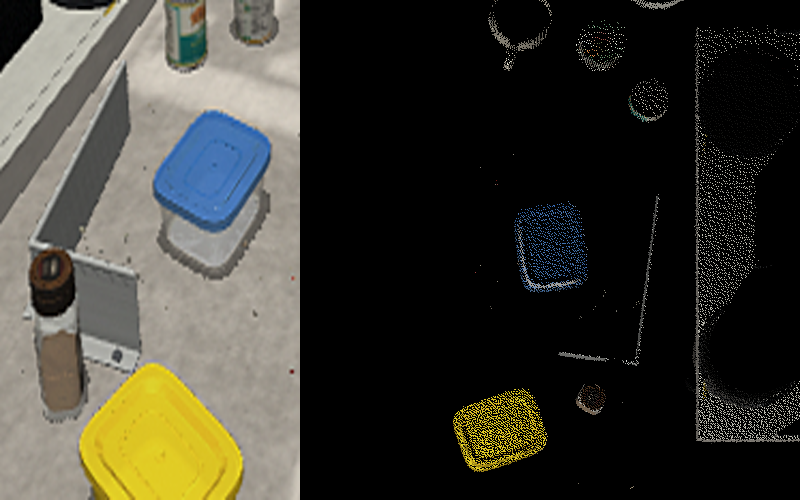

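The crop confirms the clear tub with a blue lid, at about (0.505, 0.068), with the L-stop to its left. Next I'll fit the rails and find the spoon.

```bash
python3 - <<'E'
from h import *
for n in("scene0","side0"):
    z=load(n);P=cloud(z);A=P[(z['d']>0)]
    c0=np.array([.628,.229]);u=np.array([np.cos(np.radians(97.2)),np.sin(np.radians(97.2))]);w=np.array([u[1],-u[0]])
    s=(A[:,:2]-c0)@w;l=(A[:,:2]-c0)@u;h=(A[:,2]>.02)&(A[:,2]<.066)
    L=A[h&(abs(s)<.02)&(l<-.03)&(l>-.23)];S=A[h&(abs(l)<.02)&(s<-.025)&(s>-.11)]
    fl=[]
    for Q in(L,S):
        vx,vy,x,y=cv2.fitLine((Q[:,:2]*1000).astype(np.float32),cv2.DIST_HUBER,0,.01,.01).ravel()
        a=np.degrees(np.arctan2(vy,vx))%180;d=np.array([vx,vy]);nn=np.array([-vy,vx]);r=(Q[:,:2]*1000-[x,y])@nn
        fl.append((nn,nn@[x,y]));print(n,len(Q),"angle",a,"std",r.std())
    print("corner",np.linalg.solve(np.array([f[0] for f in fl]),[f[1] for f in fl]))
    # low objects (spoon) near front
    k=(A[:,0]>.3)&(A[:,0]<.6)&(abs(A[:,1])<.35)&(A[:,2]>-.01)&(A[:,2]<.02)
    print("table z",np.median(A[k,2]),"front x",np.percentile(A[k,0],.5))
    hsv=cv2.cvtColor(z['p'],cv2.COLOR_RGB2HSV)
    ends=[(336,227),(374,199)] if n=="scene0" else [(365,242),(395,196)]
    print("spoon",cast(z,ends,.005))
    q=A[(A[:,2]>.02)&(A[:,2]<.11)&(A[:,0]>.35)&(A[:,0]<.75)&(A[:,1]>-.35)&(A[:,1]<.02)]
    for i in range(0):pass
    g=np.unique(np.round(q[:,:2]/.03).astype(int),axis=0)*.03;print(g.round(2).tolist())
E
```

```text
scene0 579 angle 97.51012 std 1.4886056339584737
scene0 358 angle 7.339563 std 1.2511172111863276
corner [627.5761  232.16345]
table z -0.0015957715765801768 front x 0.3313920218905301
spoon [[ 0.38445856  0.07250788  0.005     ]
 [ 0.37175773 -0.1193659   0.005     ]]
[[0.39, -0.36], [0.39, -0.33], [0.42, -0.36], [0.42, -0.33], [0.42, -0.3], [0.42, -0.27], [0.42, -0.24], [0.45, -0.36], [0.45, -0.3], [0.45, -0.24], [0.45, -0.21], [0.45, -0.18], [0.45, 0.03], [0.48, -0.3], [0.48, -0.24], [0.48, -0.21], [0.48, 0.0], [0.48, 0.03], [0.51, -0.3], [0.51, -0.27], [0.51, -0.24], [0.51, 0.0], [0.51, 0.03], [0.54, -0.24], [0.54, -0.21], [0.54, 0.0], [0.54, 0.03], [0.57, -0.27], [0.57, -0.24], [0.57, -0.21], [0.57, -0.18], [0.6, -0.36], [0.6, -0.33], [0.6, -0.3], [0.6, -0.27], [0.6, -0.24], [0.6, -0.21], [0.6, -0.18], [0.63, -0.3], [0.63, -0.27], [0.63, -0.18], [0.63, -0.15], [0.63, -0.12], [0.66, -0.3], [0.66, -0.27], [0.66, -0.18], [0.66, -0.15], [0.66, -0.12], [0.66, 0.0], [0.66, 0.03], [0.69, -0.3], [0.69, -0.27], [0.69, -0.15], [0.72, -0.3], [0.72, -0.24], [0.72, -0.21], [0.72, -0.18], [0.
[... 945 characters left out ...]
, [0.57, -0.27], [0.57, -0.24], [0.57, -0.21], [0.57, -0.18], [0.6, -0.36], [0.6, -0.33], [0.6, -0.3], [0.6, -0.27], [0.6, -0.24], [0.6, -0.21], [0.6, -0.18], [0.63, -0.3], [0.63, -0.27], [0.63, -0.18], [0.63, -0.15], [0.63, -0.12], [0.66, -0.3], [0.66, -0.27], [0.66, -0.18], [0.66, -0.15], [0.66, -0.12], [0.66, 0.0], [0.66, 0.03], [0.69, -0.3], [0.69, -0.27], [0.72, -0.3], [0.72, -0.24], [0.72, -0.21], [0.72, -0.18], [0.72, -0.15], [0.72, -0.12], [0.72, -0.09], [0.72, -0.06], [0.72, -0.03], [0.72, 0.0], [0.72, 0.03], [0.75, -0.36], [0.75, -0.33], [0.75, -0.24], [0.75, -0.21], [0.75, -0.18], [0.75, -0.15], [0.75, -0.12], [0.75, -0.09], [0.75, -0.06], [0.75, -0.03], [0.75, 0.0], [0.75, 0.03]]
```

Corner is at (627.3, 231.9) mm with the stop turned +7.35°. The tub is at (505, 68.5), turned −7.2°. First push goes along the stop's x with open fingers parallel to the long rail, which squares the tub.

step_arm([
  [[85, 32, 34, 0, -0.028], [85, 32, 34, 0, -0.028], [85, 32, 34, 0, -0.028], [85, 32, 34, 0, -0.028], [85, 32, 34, 0, -0.027]],
])

```text
t: 0.6
eef_pos: [0.3257, -0.4312, 0.2311]
tcp_rot: [[0.992, 0.126, -0.0], [0.126, -0.992, 0.0], [-0.0, -0.0, -1.0]]
contact_force: [0.2, -0.3, 1.0]
opening: 0.0851
gripper_force: 0.0
```

step_arm([
  [[85, 32, 34, 0, 0], [85, 32, 34, 0, 0], [85, 32, 34, 0, 0], [85, 32, 34, 0, 0], [85, 0, 38, 0, 0]],
])

```text
t: 1.1
eef_pos: [0.4555, -0.2562, 0.2306]
tcp_rot: [[0.991, 0.13, 0.001], [0.13, -0.991, 0.001], [0.001, -0.001, -1.0]]
contact_force: [0.2, 0.4, 0.0]
opening: 0.085
gripper_force: 0.0
```

step_arm([
  [[85, -4, 40, 0, 0], [85, -4, 40, 0, 0], [85, -4, 40, 0, 0], [85, -4, 40, 0, 0], [85, -4, 40, 0, 0]],
])

```text
t: 1.6
eef_pos: [0.4322, -0.0573, 0.2311]
tcp_rot: [[0.992, 0.127, -0.0], [0.127, -0.992, -0.0], [-0.0, 0.0, -1.0]]
contact_force: [-0.1, -0.1, 0.5]
opening: 0.0849
gripper_force: 0.0
```

step_arm([
  [[85, -4, 40, 0, 0], [85, -4, 40, 0, 0], [85, -4, 40, 0, 0], [85, 0, 0, 0, 0], [85, 0, 0, 0, 0]],
])

```text
t: 2.1
eef_pos: [0.4206, 0.0614, 0.2312]
tcp_rot: [[0.992, 0.129, -0.0], [0.129, -0.992, -0.001], [-0.0, 0.001, -1.0]]
contact_force: [0.5, -0.2, -0.1]
opening: 0.0852
gripper_force: 0.0
```

step_arm([
  [[85, -2, -2, -45, 0], [85, -2, -2, -45, 0], [85, 0, 0, -45, 0], [85, 0, 0, -40, 0], [85, 0, 0, -28, 0]],
])

```text
t: 2.6
eef_pos: [0.4155, 0.0554, 0.0256]
tcp_rot: [[0.992, 0.125, -0.003], [0.125, -0.992, -0.0], [-0.003, -0.0, -1.0]]
contact_force: [0.2, -0.8, 0.3]
opening: 0.085
gripper_force: 0.0
```

step_arm([
  [[85, 5, 0.6, 0, 0], [85, 8, 1, 0, 0], [85, 8, 1, 0, 0], [85, 8, 1, 0, 0], [85, 4, 0.5, 0, 0]],
])

```text
t: 3.1
eef_pos: [0.4514, 0.061, 0.0294]
tcp_rot: [[0.992, 0.127, 0.002], [0.127, -0.992, -0.0], [0.002, 0.001, -1.0]]
contact_force: [-1.5, -1.7, 0.8]
opening: 0.085
gripper_force: 1.1
```

```bash
cat > look.py <<'E'
import sys
from cell import arm
from h import *
n=sys.argv[1]
def look(name):
    p,d=arm.camera(name);np.savez(n+name+".npz",p=p,d=d,**arm.camera_params(name));return load(n+name)
th=np.radians(7.35);ex=np.array([np.cos(th),np.sin(th)]);ey=np.array([-ex[1],ex[0]]);c0=np.array([627.3,231.9])
for name in("side","scene"):
    z=look(name);r=tub(z,.054);P=cast(z,blue(z)[:,0],.054)[:,:2]*1000-c0
    print(name,"rect",r,"stop-frame max x,y",(P@ex).max(),(P@ey).max(),"min",(P@ex).min(),(P@ey).min())
    cv2.imwrite(f"pics/{n}{name}.png",cv2.resize(z['p'][120:320,200:440,::-1],(720,600),interpolation=cv2.INTER_CUBIC))
s=arm.read_state();e=s['eef_pos'][:2]*1000-c0;print("tcp stop-frame",e@ex,e@ey,s['eef_pos'][2],s['contact_force'])
E
python3 look.py a
```

```text
side rect ((511.78369140625, 71.79263305664062), (131.19749450683594, 99.58436584472656), 87.12541198730469) stop-frame max x,y -80.7205193587112 -74.85281045553698 min -179.72792481247444 -212.60065977153127
scene rect ((528.6234130859375, 90.01110076904297), (83.26996612548828, 136.63397216796875), 45.82334518432617) stop-frame max x,y -79.68323418010013 -77.54304897611667 min -177.6171646996836 -205.95425703949883
tcp stop-frame -196.83073287964237 -146.61595926513596 0.02893997560259227 [ 0.56819596  0.41858412 -0.32811955]
```

step_arm([
  [[85, 6, 0.8, 0, 0], [85, 6, 0.8, 0, 0], [85, 6, 0.8, 0, 0], [85, 6, 0.8, 0, 0], [85, 6, 0.8, 0, 0]],
])

```text
t: 3.7
eef_pos: [0.4802, 0.0655, 0.0283]
tcp_rot: [[0.992, 0.128, -0.0], [0.128, -0.992, 0.0], [-0.0, -0.0, -1.0]]
contact_force: [-2.5, 0.4, 2.0]
opening: 0.0852
gripper_force: 1.2
```

step_arm([
  [[85, 6, 0.8, 0, 0], [85, 6, 0.8, 0, 0], [85, 6, 0.8, 0, 0], [85, 6, 0.8, 0, 0], [85, 6, 0.8, 0, 0]],
])

```text
t: 4.2
eef_pos: [0.5103, 0.0693, 0.0283]
tcp_rot: [[0.992, 0.127, 0.0], [0.127, -0.992, -0.0], [0.0, 0.0, -1.0]]
contact_force: [-1.4, -0.4, 2.7]
opening: 0.0849
gripper_force: 1.2
```

```bash
python3 look.py b
```

```text
side rect ((574.6171264648438, 92.08055114746094), (89.58790588378906, 136.0445098876953), 22.749765396118164) stop-frame max x,y -30.881556771862183 -70.64493814495027 min -127.94762678798921 -202.33142668419725
scene rect ((580.6900634765625, 107.97769165039062), (78.91670989990234, 138.55731201171875), 49.80947494506836) stop-frame max x,y -28.13323122382332 -72.09538889760502 min -126.49055122976789 -191.50533335858321
tcp stop-frame -136.38259486709072 -146.25782816189977 0.02836822205714511 [-0.11169529 -0.70639391 -1.2585801 ]
```

View pics/bside.png

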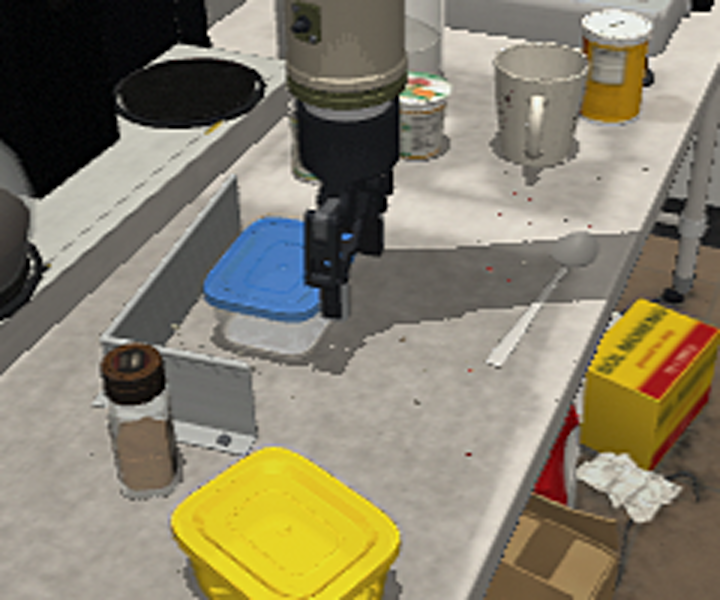

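The picture shows the tub upright, squared between the fingers and parallel to the long rail, with its lid at about (265,265). The gap to the rail is about 29 mm. I'll push 24 mm, then back off.

step_arm([
  [[85, 6, 0.8, 0, 0], [85, 6, 0.8, 0, 0], [85, 5, 0.6, 0, 0], [85, 4, 0.5, 0, 0], [85, 3, 0.4, 0, 0]],
])

```text
t: 4.8
eef_pos: [0.5341, 0.0724, 0.0283]
tcp_rot: [[0.992, 0.127, -0.0], [0.127, -0.992, 0.0], [-0.0, -0.0, -1.0]]
contact_force: [-1.4, 0.2, 0.8]
opening: 0.085
gripper_force: 1.0
```

step_arm([
  [[85, -10, -1.3, 0, 0], [85, -20, -2.6, 0, 0], [85, -10, -2, 45, 0], [85, 0, -10, 50, 0], [45, 20, -45, 0, -0.14]],
])

```text
t: 5.3
eef_pos: [0.5156, 0.0165, 0.1292]
tcp_rot: [[1.0, -0.004, 0.01], [-0.004, -1.0, 0.0], [0.01, -0.0, -1.0]]
contact_force: [2.6, 1.0, 0.6]
opening: 0.073
gripper_force: 0.0
```

step_arm([
  [[45, 28, -35, 0, -0.14], [45, 28, -35, 0, -0.14], [45, 20, -20, 0, -0.14], [45, 0, 0, 0, -0.14], [45, 0, 0, 0, -0.14]],
])

```text
t: 5.8
eef_pos: [0.5896, -0.0791, 0.122]
tcp_rot: [[0.752, -0.659, -0.0], [-0.659, -0.752, 0.0], [-0.0, -0.0, -1.0]]
contact_force: [-0.9, 1.0, 0.6]
opening: 0.0449
gripper_force: 0.0
```

step_arm([
  [[45, 0, 0, 0, -0.14], [45, 0, 0, 0, -0.14], [45, 0, 0, 0, -0.14], [45, 0, 0, 0, -0.14], [45, 0, 0, 0, -0.14]],
])

```text
t: 6.3
eef_pos: [0.583, -0.0789, 0.1086]
tcp_rot: [[0.394, -0.918, -0.031], [-0.919, -0.395, 0.005], [-0.017, 0.027, -0.999]]
contact_force: [-0.0, 0.7, -1.6]
opening: 0.045
gripper_force: 0.0
```

```bash
python3 look.py c
```

```text
side rect ((586.7732543945312, 88.99677276611328), (102.20531463623047, 130.9118194580078), 4.61871862411499) stop-frame max x,y -6.865428674912417 -69.82400329893605 min -109.8463563619579 -203.10711323706852
scene rect ((587.9957885742188, 88.9819107055664), (103.24793243408203, 127.64720153808594), 5.008101940155029) stop-frame max x,y -4.72334898596021 -72.84756189089384 min -108.975380019136 -201.86118667606843
tcp stop-frame -83.62743711235272 -302.0866775221711 0.10823812888957299 [0.05387689 0.20873637 0.4802415 ]
```

View pics/cside.png

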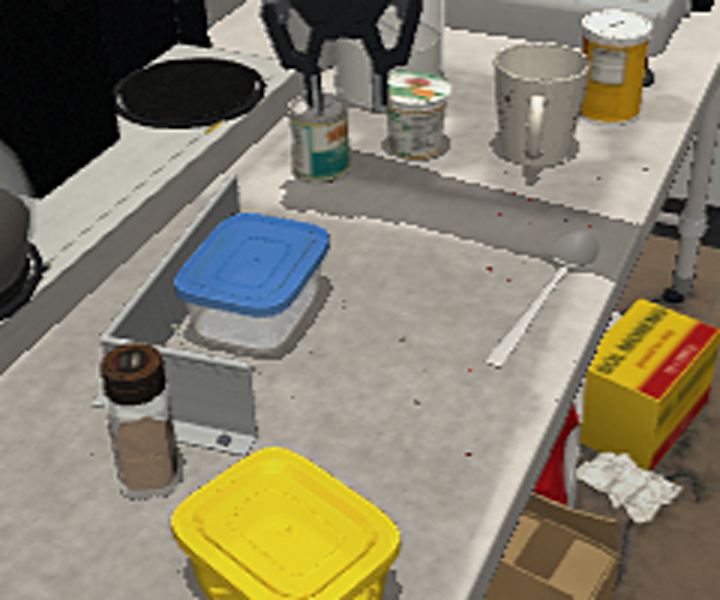

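The tub sits about 5 mm from the long rail and roughly parallel, with its lid at (255,262) in the crop. The tool shows a slight tilt, so I'll check the joints before going on.

```bash
python3 - <<'E'
from cell import arm
s=arm.read_state();print(s['joint_pos'].round(3),s['tcp_rot'].round(3))
E
```

```text
[-0.153  0.375  0.257  1.69  -0.102  1.123 -2.599] [[ 0.397 -0.917 -0.033]
 [-0.918 -0.397  0.001]
 [-0.014  0.03  -0.999]]
```

step_arm([
  [[45, 0, 0, 20, 0.14], [45, 0, 0, 20, 0.14], [45, 0, 0, 0, 0.14], [45, 0, 0, 0, 0.14], [45, 0, 0, 0, 0.14]],
])

```text
t: 6.9
eef_pos: [0.5834, -0.0786, 0.1487]
tcp_rot: [[0.898, -0.439, -0.026], [-0.439, -0.898, -0.018], [-0.015, 0.027, -1.0]]
contact_force: [-1.0, -0.5, -0.2]
opening: 0.0452
gripper_force: 0.0
```

step_arm([
  [[45, 0, 0, 0, 0.14], [45, 0, 0, 0, 0.14], [45, 0, 0, 0, 0.14], [45, 0, 0, 0, 0.14], [45, 0, 0, 0, 0.14]],
])

```text
t: 7.4
eef_pos: [0.5833, -0.0787, 0.1487]
tcp_rot: [[0.97, 0.243, -0.008], [0.243, -0.97, -0.031], [-0.015, 0.028, -0.999]]
contact_force: [0.2, -0.6, -0.5]
opening: 0.0447
gripper_force: 0.0
```

step_arm([
  [[45, 0, 0, 0, 0.14], [45, 0, 0, 0, 0.14], [45, 0, 0, 0, 0.14], [45, 0, 0, 0, 0.14], [45, 0, 0, 0, 0.14]],
])

```text
t: 7.9
eef_pos: [0.5834, -0.0787, 0.1489]
tcp_rot: [[0.585, 0.811, 0.015], [0.811, -0.585, -0.029], [-0.015, 0.029, -0.999]]
contact_force: [-0.4, -0.6, 1.3]
opening: 0.0445
gripper_force: 0.0
```

step_arm([
  [[45, 0, 0, 0, 0.14], [45, 0, 0, 0, 0.14], [45, 0, 0, 0, 0.14], [45, 0, 0, 0, 0.14], [45, 0, 0, 0, 0]],
])

```text
t: 8.4
eef_pos: [0.5833, -0.079, 0.1489]
tcp_rot: [[0.07, 0.997, 0.028], [0.997, -0.069, -0.018], [-0.016, 0.03, -0.999]]
contact_force: [0.1, -0.5, 0.4]
opening: 0.0448
gripper_force: 0.0
```

step_arm([
  [[45, 9, 39, 0, 0.1], [45, 9, 39, 0, 0.1], [45, 0, 0, -45, 0], [45, 0, 0, -45, 0], [45, 0, 0, -30, 0]],
])

```text
t: 8.9
eef_pos: [0.6001, -0.0003, 0.0259]
tcp_rot: [[-0.123, 0.992, 0.029], [0.992, 0.124, -0.011], [-0.015, 0.027, -1.0]]
contact_force: [-0.1, -0.9, 0.1]
opening: 0.0453
gripper_force: 0.0
```

```bash
python3 look.py d
```

```text
side rect ((586.8699340820312, 88.61149597167969), (102.28694152832031, 131.5371551513672), 4.393239974975586) stop-frame max x,y -6.865428674912417 -69.82400329893605 min -110.30098553906097 -203.78342350024298
scene rect ((588.120849609375, 85.46400451660156), (103.61311340332031, 134.6780242919922), 5.007970809936523) stop-frame max x,y -4.72334898596021 -72.84756189089384 min -110.50361514300391 -207.8834636975918
tcp stop-frame -58.588098434233636 -226.9601563238438 0.02438084591912204 [ 0.34740986 -0.55637908  0.30984134]
```

View pics/dside.png

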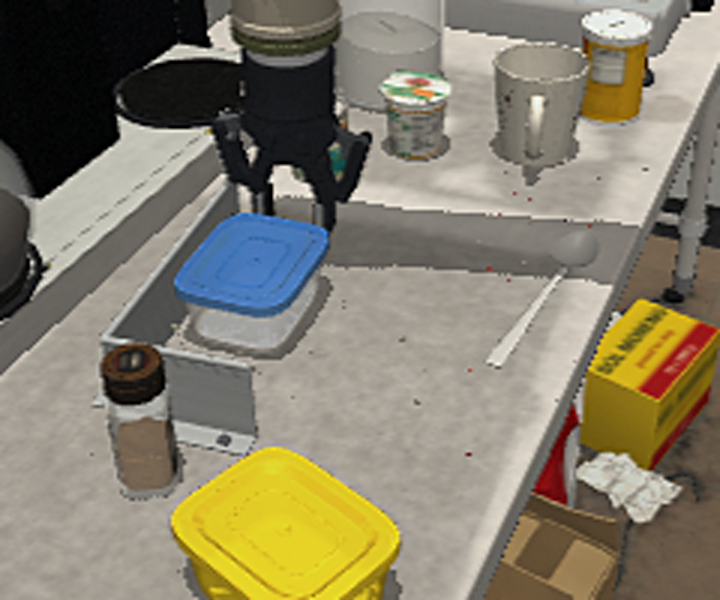

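Fingers stand behind the tub's short end, at crop (290,200). Now I'll push along the rail toward the short rail.

step_arm([
  [[45, -1.3, 10, 6, 0], [45, -0.8, 6, 0, 0], [45, -0.8, 6, 0, 0], [45, -0.8, 6, 0, 0], [45, -0.8, 6, 0, 0]],
])

```text
t: 9.5
eef_pos: [0.5975, 0.0335, 0.0353]
tcp_rot: [[-0.126, 0.992, 0.032], [0.992, 0.126, -0.013], [-0.016, 0.03, -0.999]]
contact_force: [0.7, -2.4, 1.1]
opening: 0.0452
gripper_force: 1.1
```

step_arm([
  [[45, -0.8, 6, 0, 0], [45, -0.8, 6, 0, 0], [45, -0.8, 6, 0, 0], [45, -0.8, 6, 0, 0], [45, -0.8, 6, 0, 0]],
])

```text
t: 10.0
eef_pos: [0.5929, 0.0636, 0.0343]
tcp_rot: [[-0.126, 0.992, 0.03], [0.992, 0.127, -0.012], [-0.016, 0.028, -0.999]]
contact_force: [0.2, -1.9, 0.7]
opening: 0.0454
gripper_force: 1.1
```

step_arm([
  [[45, -0.8, 6, 0, 0], [45, -0.5, 4, 0, 0], [45, -0.3, 2, 0, 0], [45, 0, 0, 0, 0], [45, 0, 0, 0, 0]],
])

```text
t: 10.5
eef_pos: [0.5912, 0.0753, 0.0342]
tcp_rot: [[-0.126, 0.992, 0.03], [0.992, 0.127, -0.012], [-0.016, 0.028, -0.999]]
contact_force: [0.2, 0.7, -0.5]
opening: 0.0452
gripper_force: 0.0
```

```bash
python3 look.py e
```

```text
side rect ((576.0194091796875, 145.81439208984375), (101.5406494140625, 121.40326690673828), 5.784943580627441) stop-frame max x,y -10.704050966184928 -16.941058986184437 min -112.82040442983144 -139.68862523467962
scene rect ((577.0745849609375, 142.47393798828125), (107.87332916259766, 121.19502258300781), 1.458292007446289) stop-frame max x,y -8.517202114137811 -17.266233032189813 min -112.95983735931283 -145.45833115903872
tcp stop-frame -55.834491516157954 -150.8185001598044 0.03419810694376077 [-0.0480407   0.04729716 -0.5764173 ]
```

View pics/eside.png

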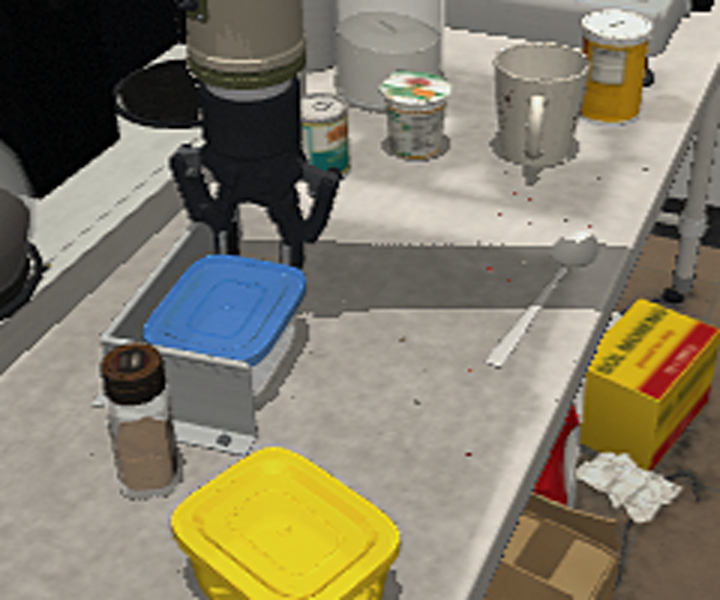

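About 15 mm is left to the short rail and about 9 mm to the long rail. I'll push slowly until the force shows contact.

step_arm([
  [[45, -0.5, 4, 0, 0], [45, -0.5, 4, 0, 0], [45, -0.3, 2, 0, 0], [45, -0.3, 2, 0, 0], [45, -0.1, 1, 0, 0]],
])

```text
t: 11.1
eef_pos: [0.5897, 0.0878, 0.0343]
tcp_rot: [[-0.126, 0.992, 0.03], [0.992, 0.127, -0.013], [-0.017, 0.028, -0.999]]
contact_force: [0.2, -3.9, -0.7]
opening: 0.0447
gripper_force: 1.9
```

step_arm([
  [[45, -0.1, 1, 0, 0], [45, -0.1, 1, 0, 0]],
])

```text
t: 11.3
eef_pos: [0.5896, 0.0881, 0.0343]
tcp_rot: [[-0.125, 0.992, 0.03], [0.992, 0.125, -0.014], [-0.018, 0.028, -0.999]]
contact_force: [0.6, -9.2, -0.3]
opening: 0.0456
gripper_force: 4.4
```

step_arm([
  [[45, -0.1, 1, 0, 0], [45, -0.1, 1, 0, 0]],
])

```text
t: 11.5
eef_pos: [0.5896, 0.0884, 0.0343]
tcp_rot: [[-0.124, 0.992, 0.03], [0.992, 0.124, -0.016], [-0.02, 0.028, -0.999]]
contact_force: [1.2, -13.8, 0.4]
opening: 0.0446
gripper_force: 6.7
```

Firm contact with the short rail (14 N). I'll retreat, turn back, and push into the long rail.

step_arm([
  [[45, 1, -8, 0, 0], [45, 2, -15, 0, 0], [45, 0, -5, 45, 0], [60, 0, 0, 45, -0.12], [85, 0, 0, 25, -0.12]],
])

```text
t: 12.0
eef_pos: [0.5937, 0.0636, 0.1533]
tcp_rot: [[0.119, 0.992, 0.03], [0.993, -0.118, -0.018], [-0.014, 0.032, -0.999]]
contact_force: [0.4, 0.2, 0.6]
opening: 0.0724
gripper_force: 0.0
```

step_arm([
  [[85, -20, 0, 0, -0.14], [85, -20, 20, 0, -0.14], [85, -20, 20, 0, -0.14], [85, -20, 25, 0, -0.14], [85, -15, 25, 0, -0.14]],
])

```text
t: 12.5
eef_pos: [0.4964, 0.1545, 0.1496]
tcp_rot: [[0.731, 0.683, 0.008], [0.683, -0.73, -0.031], [-0.015, 0.028, -0.999]]
contact_force: [0.4, 0.5, 0.1]
opening: 0.0849
gripper_force: 0.0
```

step_arm([
  [[85, 0, 0, 0, -0.14], [85, 0, 0, 0, -0.14], [85, 0, 0, 0, -0.14], [85, 0, 0, 0, -0.14], [85, 0, 0, 0, -0.08]],
])

```text
t: 13.0
eef_pos: [0.4975, 0.1539, 0.1495]
tcp_rot: [[0.994, 0.112, -0.013], [0.112, -0.993, -0.029], [-0.016, 0.028, -0.999]]
contact_force: [-0.7, -0.0, 0.1]
opening: 0.0851
gripper_force: 0.0
```

```bash
python3 look.py f; python3 -c "
from cell import arm
s=arm.read_state();print(s['eef_pos'],s['tcp_rot'].round(3),s['joint_pos'].round(2))"
```

```text
side rect ((574.830078125, 154.63697814941406), (101.0673599243164, 114.68212127685547), 5.990447521209717) stop-frame max x,y -10.808586037725577 -11.45229550446482 min -112.82040442983144 -127.2989114257968
scene rect ((575.43505859375, 151.912841796875), (108.02143096923828, 108.32103729248047), 0.6623145937919617) stop-frame max x,y -8.897475329992272 -13.247131425402484 min -112.43436515095752 -128.95761693003357
tcp stop-frame -138.74938528074156 -60.80423590211646 0.1494519425606119 [0.15444351 0.01039822 0.64373285]
[0.49746939 0.15384515 0.14945194] [[ 0.993  0.116 -0.013]
 [ 0.116 -0.993 -0.03 ]
 [-0.016  0.028 -0.999]] [-0.3   0.19 -0.12  1.82  0.05  1.16 -1.89]
```

step_arm([
  [[85, 0, 0, -45, 0.013], [85, 0, 0, -45, 0], [85, 0, 0, -28, 0], [85, 5, 0.6, 0, 0], [85, 5, 0.6, 0, 0]],
])

```text
t: 13.6
eef_pos: [0.5081, 0.1553, 0.0322]
tcp_rot: [[0.991, 0.132, -0.012], [0.131, -0.991, -0.03], [-0.016, 0.028, -0.999]]
contact_force: [-0.2, -0.3, 0.9]
opening: 0.0849
gripper_force: 0.0
```

step_arm([
  [[85, 4, 0.5, 0, 0], [85, 4, 0.5, 0, 0], [85, 3, 0.4, 0, 0], [85, 2, 0.3, 0, 0], [85, 1, 0.1, 0, 0]],
])

```text
t: 14.1
eef_pos: [0.5198, 0.1567, 0.0317]
tcp_rot: [[0.991, 0.131, -0.016], [0.131, -0.991, -0.031], [-0.019, 0.029, -0.999]]
contact_force: [-13.1, -4.0, 10.8]
opening: 0.0852
gripper_force: 7.1
```

step_arm([
  [[85, 1, 0.1, 0, 0], [85, 1, 0.1, 0, 0]],
])

```text
t: 14.3
eef_pos: [0.5202, 0.1567, 0.0314]
tcp_rot: [[0.991, 0.132, -0.019], [0.131, -0.991, -0.032], [-0.023, 0.03, -0.999]]
contact_force: [-19.4, -5.3, 16.8]
opening: 0.085
gripper_force: 11.1
```

step_arm([
  [[85, 1, 0.1, 0, 0], [85, 1, 0.1, 0, 0]],
])

```text
t: 14.5
eef_pos: [0.5205, 0.1568, 0.0311]
tcp_rot: [[0.991, 0.133, -0.022], [0.132, -0.991, -0.033], [-0.026, 0.03, -0.999]]
contact_force: [-27.6, -6.9, 21.4]
opening: 0.085
gripper_force: 15.1
```

The fingers stopped about 7 mm early with an upward force component, so the open left finger or linkage is probably meeting the end of the short rail rather than the tub. I'll back off, narrow the opening, shift away from that rail, and look.

step_arm([
  [[85, -8, -1, 0, 0], [60, -15, -2, 0, 0], [45, 1.3, -10, 0, 0], [45, 0, 0, 0, 0], [45, 0, 0, 0, 0]],
])

```text
t: 15.0
eef_pos: [0.5045, 0.1442, 0.0317]
tcp_rot: [[0.992, 0.129, -0.011], [0.129, -0.991, -0.03], [-0.015, 0.028, -0.999]]
contact_force: [0.4, -0.9, -0.5]
opening: 0.045
gripper_force: 0.0
```

```bash
python3 look.py g
```

```text
side rect ((577.2478637695312, 155.81033325195312), (100.42064666748047, 116.92363739013672), 8.354440689086914) stop-frame max x,y -8.76564161132128 -11.45229550446482 min -110.1729478610786 -127.88289130182287
scene rect ((577.0798950195312, 154.96844482421875), (111.89984893798828, 101.53193664550781), 0.2553386986255646) stop-frame max x,y -7.1507786228818455 -13.247131425402484 min -110.97267210711261 -125.29240842725389
tcp stop-frame -133.29665543911892 -70.75866471157356 0.03152512078242775 [-0.45793585 -0.72842965 -0.21825329]
```

View pics/gscene.png

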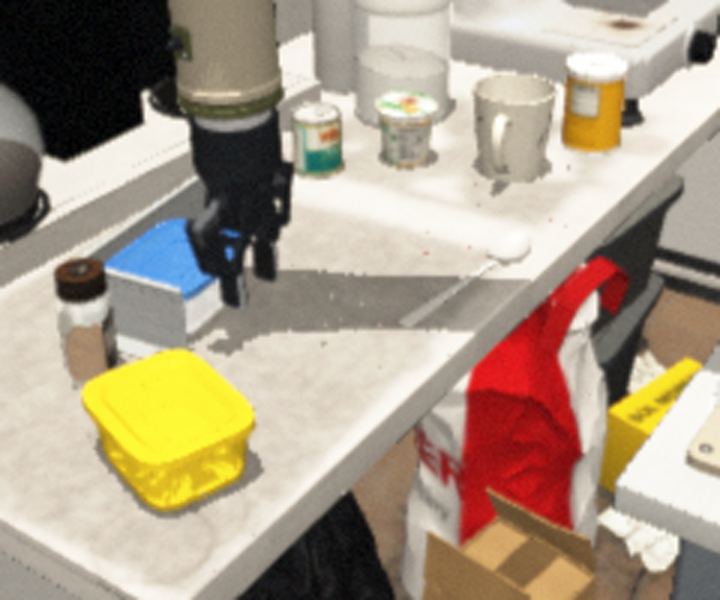

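The tub stands upright in the corner, lid at crop (165,255), with about 7 mm still open to the long rail. I'll push again with the narrower fingers, clear of the short rail's end.

step_arm([
  [[45, 5, 0.6, 0, 0], [45, 5, 0.6, 0, 0], [45, 4, 0.5, 0, 0], [45, 3, 0.4, 0, 0], [45, 2, 0.3, 0, 0]],
])

```text
t: 15.6
eef_pos: [0.5226, 0.147, 0.0313]
tcp_rot: [[0.991, 0.131, -0.013], [0.13, -0.991, -0.03], [-0.017, 0.028, -0.999]]
contact_force: [-1.8, 0.7, 1.4]
opening: 0.045
gripper_force: 1.1
```

step_arm([
  [[45, 2, 0.3, 0, 0], [45, 1, 0.1, 0, 0], [45, 1, 0.1, 0, 0]],
])

```text
t: 15.9
eef_pos: [0.5265, 0.1473, 0.0313]
tcp_rot: [[0.991, 0.13, -0.013], [0.13, -0.991, -0.03], [-0.016, 0.028, -0.999]]
contact_force: [-1.9, 0.8, 0.7]
opening: 0.0452
gripper_force: 0.9
```

step_arm([
  [[45, 1, 0.1, 0, 0], [45, 1, 0.1, 0, 0]],
])

```text
t: 16.1
eef_pos: [0.5286, 0.1476, 0.0314]
tcp_rot: [[0.991, 0.131, -0.012], [0.13, -0.991, -0.03], [-0.016, 0.028, -0.999]]
contact_force: [-1.6, 0.1, 1.7]
opening: 0.0451
gripper_force: 0.8
```

step_arm([
  [[45, 1, 0.1, 0, 0], [45, 1, 0.1, 0, 0]],
])

```text
t: 16.3
eef_pos: [0.5291, 0.1476, 0.0311]
tcp_rot: [[0.991, 0.131, -0.015], [0.13, -0.991, -0.031], [-0.019, 0.029, -0.999]]
contact_force: [-11.8, -2.7, 7.8]
opening: 0.0454
gripper_force: 5.9
```

step_arm([
  [[45, 1, 0.1, 0, 0], [45, 0.5, 0, 0, 0]],
])

```text
t: 16.5
eef_pos: [0.5293, 0.1476, 0.031]
tcp_rot: [[0.991, 0.131, -0.018], [0.13, -0.991, -0.032], [-0.022, 0.029, -0.999]]
contact_force: [-17.6, -2.6, 12.6]
opening: 0.0452
gripper_force: 8.9
```

step_arm([
  [[45, 1, 0.1, 0, 0], [45, 0.5, 0, 0, 0]],
])

```text
t: 16.7
eef_pos: [0.5293, 0.1476, 0.0308]
tcp_rot: [[0.991, 0.131, -0.021], [0.131, -0.991, -0.032], [-0.025, 0.029, -0.999]]
contact_force: [-24.7, -3.1, 17.6]
opening: 0.0448
gripper_force: 12.5
```

TCP is 108 mm from the long rail, so with the 8 mm finger offset the tub is seated on it. I'll retreat and check.

step_arm([
  [[45, -5, -0.6, 0, 0], [45, -20, -2.6, 0, 0], [45, -20, 0, 40, 0], [45, 0, -30, 40, 0], [45, 0, -40, 40, 0.1]],
])

```text
t: 17.2
eef_pos: [0.4888, 0.08, 0.1489]
tcp_rot: [[0.973, 0.232, -0.007], [0.232, -0.972, -0.031], [-0.014, 0.028, -1.0]]
contact_force: [1.4, -0.7, 0.9]
opening: 0.0447
gripper_force: 0.0
```

step_arm([
  [[45, 20, -45, 0, 0.14], [45, 30, -35, 0, 0.14], [45, 30, -20, 0, 0.14], [45, 20, 0, 0, 0.14], [45, 10, 0, 0, 0.14]],
])

```text
t: 17.7
eef_pos: [0.5992, -0.0186, 0.1467]
tcp_rot: [[0.602, 0.798, 0.014], [0.798, -0.601, -0.03], [-0.015, 0.03, -0.999]]
contact_force: [0.2, 0.8, -0.3]
opening: 0.0449
gripper_force: 0.0
```

```bash
python3 look.py k; python3 -c "
from cell import arm
s=arm.read_state();print(s['eef_pos'],s['tcp_rot'].round(3))
from h import *
c0=np.array([627.3,231.9]);th=np.radians(7.35);ex=np.array([np.cos(th),np.sin(th)]);ey=np.array([-ex[1],ex[0]])
for n in('kside','kscene'):
    z=load(n);P=cast(z,blue(z)[:,0],.054)[:,:2]*1000-c0;S=np.c_[P@ex,P@ey]
    a=S[(S[:,1]>-95)&(S[:,1]<-35)&(S[:,0]<-80)];b=S[(S[:,0]>-80)&(S[:,0]<-25)&(S[:,1]<-90)]
    print(n,'near side x',np.polyfit(a[:,1]+62,a[:,0],1),'end y',np.polyfit(b[:,0]+50,b[:,1],1))
"
```

```text
side rect ((585.4256591796875, 152.49819946289062), (101.56478118896484, 110.04585266113281), 6.662046909332275) stop-frame max x,y -0.752230971983602 -18.696713945220754 min -102.48237910574865 -128.6112855785788
scene rect ((586.4557495117188, 149.61402893066406), (105.63783264160156, 106.54207611083984), 5.206855773925781) stop-frame max x,y 1.8992389724912488 -21.32006224407029 min -102.44026774364076 -130.26457596141094
tcp stop-frame -60.51061432313195 -243.91506461061294 0.14658322866549423 [ 0.1234775  -0.6510402  -0.29392979]
[ 0.59849068 -0.01775199  0.14658323] [[ 0.604  0.797  0.014]
 [ 0.797 -0.603 -0.03 ]
 [-0.015  0.029 -0.999]]
kside near side x [-7.36982084e-04 -1.00944035e+02] end y [-1.63560811e-02 -1.26588608e+02]
kscene near side x [ 2.83426999e-03 -1.01143960e+02] end y [-7.06587091e-02 -1.26518734e+02]
```

View pics/kside.png

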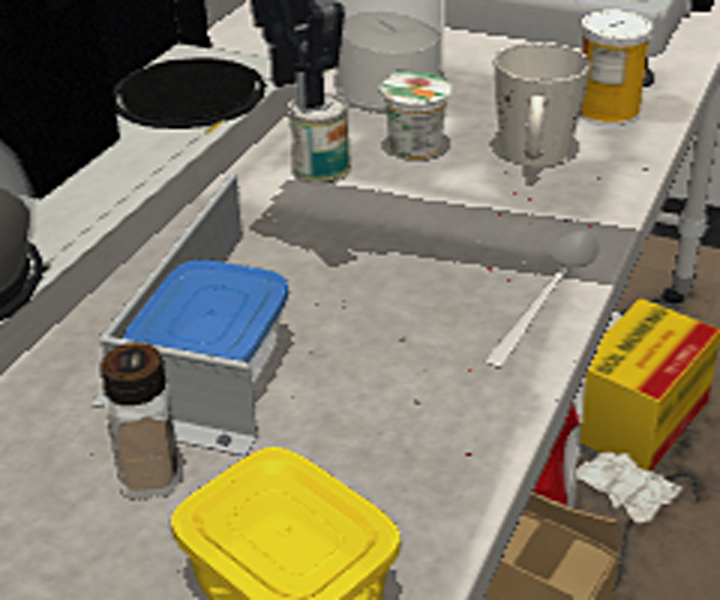

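The long side is flat on the long rail and upright, with its lid at crop (205,310). The short end reads 126.5 mm instead of 124, so it gets one more nudge toward the short rail.

step_arm([
  [[45, 0, 0, 0, 0.14], [45, 0, 0, 0, 0.14], [45, 0, 15, 0, 0.14], [45, -5, 25, 0, 0.14], [45, -5, 30, 0, 0.14]],
])

```text
t: 18.3
eef_pos: [0.5869, 0.0523, 0.1469]
tcp_rot: [[-0.049, 0.998, 0.03], [0.999, 0.05, -0.015], [-0.017, 0.029, -0.999]]
contact_force: [0.3, 0.9, -0.4]
opening: 0.045
gripper_force: 0.0
```

step_arm([
  [[45, 0, 0, -40, 0.07], [45, 0, 0, -45, 0], [45, 0, 0, -27, 0], [45, -0.6, 5, 0, 0], [45, -0.6, 5, 0, 0]],
])

```text
t: 18.8
eef_pos: [0.5862, 0.0631, 0.0357]
tcp_rot: [[-0.117, 0.993, 0.03], [0.993, 0.118, -0.012], [-0.016, 0.029, -0.999]]
contact_force: [0.3, 0.6, 1.0]
opening: 0.045
gripper_force: 0.0
```

step_arm([
  [[45, -0.6, 5, 0, 0], [45, -0.4, 3, 0, 0], [45, -0.3, 2, 0, 0]],
])

```text
t: 19.1
eef_pos: [0.5856, 0.0733, 0.0361]
tcp_rot: [[-0.12, 0.992, 0.032], [0.993, 0.12, -0.012], [-0.016, 0.03, -0.999]]
contact_force: [0.2, -0.0, 0.4]
opening: 0.0448
gripper_force: 0.0
```

step_arm([
  [[45, -0.6, 5, 0, 0], [45, -0.5, 4, 0, 0], [45, -0.3, 2, 0, 0], [45, -0.2, 1.5, 0, 0], [45, -0.1, 1, 0, 0]],
])

```text
t: 19.6
eef_pos: [0.5831, 0.0859, 0.0347]
tcp_rot: [[-0.12, 0.992, 0.03], [0.993, 0.12, -0.013], [-0.016, 0.028, -0.999]]
contact_force: [0.9, -0.9, 0.4]
opening: 0.0452
gripper_force: 0.9
```

step_arm([
  [[45, -0.1, 1, 0, 0], [45, -0.1, 1, 0, 0]],
])

```text
t: 19.8
eef_pos: [0.5831, 0.087, 0.0347]
tcp_rot: [[-0.119, 0.992, 0.03], [0.993, 0.119, -0.014], [-0.017, 0.028, -0.999]]
contact_force: [0.7, -6.4, 0.8]
opening: 0.0452
gripper_force: 2.8
```

step_arm([
  [[45, -0.1, 1, 0, 0], [45, -0.1, 1, 0, 0]],
])

```text
t: 20.0
eef_pos: [0.5831, 0.0874, 0.0347]
tcp_rot: [[-0.117, 0.993, 0.03], [0.993, 0.118, -0.015], [-0.019, 0.028, -0.999]]
contact_force: [1.5, -10.3, 1.3]
opening: 0.0451
gripper_force: 5.2
```

It stops at the same place as before, in firm contact. The apparent 2–4 mm gap is explained by my fit having used the short rail's visible outer face, since the rail is 4 mm thick. I'll retreat and do a final check.

step_arm([
  [[45, 0.5, -5, 0, 0], [45, 2, -20, 0, 0], [45, 2, -20, 40, 0], [45, 0, -20, 45, 0], [45, 0, -20, 45, 0]],
])

```text
t: 20.5
eef_pos: [0.5868, 0.0048, 0.1661]
tcp_rot: [[-0.121, 0.992, 0.029], [0.993, 0.121, -0.012], [-0.015, 0.028, -1.0]]
contact_force: [1.2, 0.1, -0.6]
opening: 0.0449
gripper_force: 0.0
```

step_arm([
  [[45, -10, -30, 30, 0], [45, -10, -30, 20, 0], [45, 0, 0, 0, 0], [45, 0, 0, 0, 0], [45, 0, 0, 0, 0]],
])

```text
t: 21.0
eef_pos: [0.5671, -0.0535, 0.2139]
tcp_rot: [[-0.121, 0.992, 0.029], [0.992, 0.122, -0.012], [-0.015, 0.027, -1.0]]
contact_force: [-0.5, -0.1, 0.3]
opening: 0.0449
gripper_force: 0.0
```

```bash
python3 look.py m; python3 -c "
from h import *
c0=np.array([627.3,231.9]);th=np.radians(7.35);ex=np.array([np.cos(th),np.sin(th)]);ey=np.array([-ex[1],ex[0]])
ims=[]
for n in('mside','mscene'):
    z=load(n);P=cast(z,blue(z)[:,0],.054)[:,:2]*1000-c0;S=np.c_[P@ex,P@ey]
    a=S[(S[:,1]>-95)&(S[:,1]<-35)&(S[:,0]<-80)];b=S[(S[:,0]>-80)&(S[:,0]<-25)&(S[:,1]<-90)]
    print(n,'near side x',np.polyfit(a[:,1]+62,a[:,0],1),'end y',np.polyfit(b[:,0]+50,b[:,1],1))
    x,y,w,h=cv2.boundingRect(blue(z));ims.append(cv2.resize(z['p'][y-20:y+55,x-25:x+75,::-1],(400,300),interpolation=cv2.INTER_CUBIC))
    A=cloud(z)[z['d']>0];q=(A[:,:2]*1000-c0);s=q@ex;l=q@ey
    k=(A[:,2]>.064)&(A[:,2]<.073)
    e=l[k&(s<-15)&(s>-105)&(abs(l)<12)];print('short rail top y range',np.percentile(e,[5,50,95]) if len(e) else 0)
    k2=(A[:,2]>.02)&(A[:,2]<.06);e=l[k2&(s<-15)&(s>-105)&(abs(l)<12)];print('face',np.percentile(e,[5,50,95]))
cv2.imwrite('pics/fin.png',np.hstack(ims))
"
```

```text
side rect ((585.3797607421875, 152.46047973632812), (101.4877700805664, 109.09423828125), 7.3593244552612305) stop-frame max x,y -0.9934872054039904 -18.8703273305946 min -102.48237910574865 -127.96804224064945
scene rect ((586.3784790039062, 150.2556915283203), (105.74394989013672, 105.09373474121094), 5.115447521209717) stop-frame max x,y 1.4598209626326446 -21.32006224407029 min -102.44026774364076 -129.02185503426642
tcp stop-frame -96.22240229853536 -275.3127597450676 0.21375557890856456 [-0.35453272 -0.14096057  0.32684641]
mside near side x [-7.36982084e-04 -1.00944035e+02] end y [-3.15870043e-02 -1.25894370e+02]
short rail top y range [-3.78876438 -0.39473657  1.88917584]
face [-1.51764121  0.04004259  1.74579015]
mscene near side x [-1.26344268e-02 -1.00952881e+02] end y [-7.62731414e-02 -1.25419676e+02]
short rail top y range [-2.98078909  0.09485917  2.25387926]
face [-1.70986319  0.09465678  2.08143542]
```

View pics/fin.png

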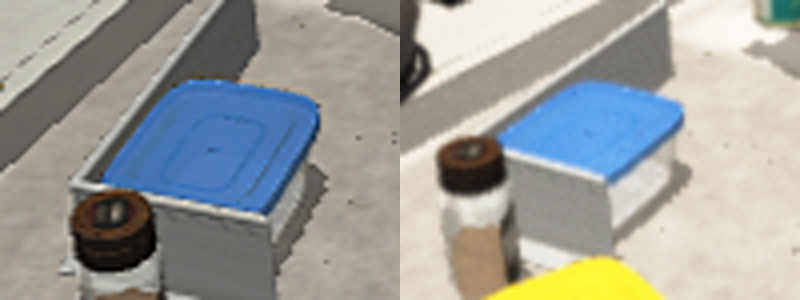

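The final view shows the tub upright and nested against both rails, square within 0.7° and with the bystanders where they were. I'm handing it in.

```bash
python3 -c "
from cell import arm
print(arm.close_job())"
```

```text
the job is handed in; nothing more can be done
None
```

I pushed the blue-lidded tub upright into the corner of the L-stop until it met firm resistance against both rails, and handed the job in at about 21 s of the 61 s allowed; on the way the open gripper briefly hit the end of the short rail with about 28 N sideways (about 36 N in all), and the other objects look unmoved in the camera views.

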